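# Clear shards off a shaker with the scraper kept in a tilt-out bin

## Task

Bits of a broken dish lie on the shaker's dark platform. Tilt the bin out, take out the scraper block and, pressing it lightly on the platform, wipe all four bits off the far edge into the catch tray; never touch the bits with the fingers. Then put the scraper back in the bin, push the bin fully shut, and leave the other things on the bench where they are.

Things in the scene. Friction and masses are not known exactly. Their poses are not given: they have to be found in the camera images.
- bin_hinge (a point): Grey tilt-out bin. Point on its pivot: bottom edge of the front panel, mid-width, 12 above the bench. Axes turn with the bin: x from the panel into the bin (away from the robot when shut), y along the pivot, z up the panel's inner face (at x = 0). Panel 10 thick (x -10 to 0), 200 wide, 150 high. Inside: x 0 to 112, y -91 to 91, floor at z = 8, back wall to z = 95.
- bin_tab (a point): Top middle of the bin's pull tab, which stands up from the middle of the panel's top edge: 80 wide (y), 10 thick, reaching from 150 to 206 above the pivot and leaning 0.25 rad outwards (its top is 20 in front of the pivot), free in front, behind and above. Axes as bin_hinge.
- cab: Fixed white housing of the bin, 226 wide, 160 deep, 174 high, standing left or right on the bench; origin on the bench 12 under the pivot, x away from the robot, z up. Its roof, top at 174, covers the shut bin and begins 20 behind the pivot, so the tab stands 43 above it.
- bin (a joint): Tilt of the bin, rad: 0 shut (panel upright), grows as its top comes forward to the robot, stop at 0.8. It takes about 2 to 6 N at the tab and stays where it is left. The scraper in it may slide towards the front panel as the bin tilts.
- scraper_mid (a point): Scraper block, loose in the bin: aluminium base 60 (x) by 120 (y) by 22 high; black upright handle post in its middle, 26 (x) by 30 (y), up to 88 above the underside; 0.2 to 0.37 kg, base-heavy. Point on the post's axis, 50 above the underside; z up the post. It stands in the bin, its y within 0.2 rad of the bin's y. Its underside wipes; either long side may lead.
- platform_edge (a point): Dark steel platform of the orbital shaker, 230 (x) by 160 (y), its top 60 above the bench. This point: on the top face, middle of the far short edge. x points out over that edge towards the tray (roughly away from the robot), so the platform runs from x = -230 to 0, y -80 to 80; z up. It rides on rubber mounts: it gives about 1 mm per 3 N after a preload of about 2 N, with 8 mm of travel.
- platform: The same moving platform as a body; origin and axes as platform_edge.
- tray_mid (a point): Open aluminium catch tray on the bench against the shaker's far edge, 120 (x) by 230 (y) by 40 high, walls 5. This point: middle of its inner floor, 5 above the bench, axes as the platform's.
- chip0_mid (a point): White ceramic bit, flat, about 25 by 35, 6 thick, lying on the platform; this point is at mid-thickness. At the start the bits' centres lie 30 to 125 before the far edge and within 42 of the platform's middle line.
- chip1_mid (a point): White ceramic bit, flat, about 25 by 35, 6 thick, lying on the platform; this point is at mid-thickness. At the start the bits' centres lie 30 to 125 before the far edge and within 42 of the platform's middle line.
- chip2_mid (a point): White ceramic bit, flat, about 25 by 35, 6 thick, lying on the platform; this point is at mid-thickness. At the start the bits' centres lie 30 to 125 before the far edge and within 42 of the platform's middle line.
- chip3_mid (a point): White ceramic bit, flat, about 25 by 35, 6 thick, lying on the platform; this point is at mid-thickness. At the start the bits' centres lie 30 to 125 before the far edge and within 42 of the platform's middle line.
- chip0: The same bit as a body (origin at its underside).
- chip1: The same bit as a body (origin at its underside).
- chip2: The same bit as a body (origin at its underside).
- chip3: The same bit as a body (origin at its underside).
- scraper: The scraper block as a body; origin at the middle of its underside.
- reagent: Bystander: blue-capped bottle 60 across, 130 high; origin under its centre.
- jar: Bystander: jar 56 across, 85 high; origin under its centre.
- tipbox: Bystander: blue tip box 120 (x) by 85 by 65 high; origin under its centre.
- beaker: Bystander: glass beaker 68 across, 80 high; origin under its centre.
- rack: Bystander: orange tube rack 60 by 130, 91 high with its tubes; origin under its centre.
- petri: Bystander: flat stack of dishes 90 across, 25 high; origin under its centre.

How it is judged (in metres and radians):
On the way, in this order (a step that is already met when the one before it is completed fails the run):
1. the bin is tilted well forward (more than 0.5 rad) (value of joint bin above 0.5 rad), for 0.2 s.
2. the scraper is taken out of the bin ((z of scraper_mid in the frame of bin_hinge above 0.16 m or x of scraper_mid in the frame of bin_hinge below -0.03 m)), for 0.1 s.
3. the scraper is pressed on the platform with more than 1.5 N (contact force between scraper and platform above 1.5 N), for 0.2 s.
4. all four bits are in the catch tray (x of chip0_mid in the frame of tray_mid between -0.06 and 0.06 m and y of chip0_mid in the frame of tray_mid between -0.115 and 0.115 m and z of each of chip0_mid, chip1_mid, chip2_mid, chip3_mid in the frame of tray_mid below 0.035 m and x of chip1_mid in the frame of tray_mid between -0.06 and 0.06 m and y of chip1_mid in the frame of tray_mid between -0.115 and 0.115 m and x of chip2_mid in the frame of tray_mid between -0.06 and 0.06 m and y of chip2_mid in the frame of tray_mid between -0.115 and 0.115 m and x of chip3_mid in the frame of tray_mid between -0.06 and 0.06 m and y of chip3_mid in the frame of tray_mid between -0.115 and 0.115 m), for 0.2 s.
5. the scraper is back in the bin (x of scraper_mid in the frame of bin_hinge between 0 and 0.112 m and y of scraper_mid in the frame of bin_hinge between -0.092 and 0.092 m and z of scraper_mid in the frame of bin_hinge between 0 and 0.13 m), for 0.2 s.
At the end, for the whole second after the job is handed in: All four bits lie in the catch tray (centres within its outline, below its rim), the scraper lies released and at rest inside the bin, and the bin is shut to within 0.05 rad (all of step 4 and all of step 5 and value of joint bin between -0.05 and 0.05 rad and linear speed of scraper below 0.02 m/s and contact force between the fingers and scraper below 0.1 N); the robot touches nothing.
It fails at once if the fingers touch a bit (more than 0.5 N) (contact force between the fingers and chip0 above 0.5 N or contact force between the fingers and chip1 above 0.5 N or contact force between the fingers and chip2 above 0.5 N or contact force between the fingers and chip3 above 0.5 N).
It fails at once if the scraper is pressed on the platform with more than 30 N (contact force between scraper and platform above 30 N).
It fails at once if a bystander is moved more than 30 mm (distance of any of reagent, jar, tipbox, beaker, rack, petri from where it was at the start of the episode above 0.03 m).
It also fails if it takes over 72 s, if anything falls off the work surface, if the arm or the gripper's body presses on something with over 40 N, if the wrist force passes 120 N, or if a joint passes its speed limit or range.

## Robot

A 6-joint arm with a two-finger parallel gripper is mounted at the origin on the work surface. World frame = base frame: x ahead of the robot, y to its left, z up, the work surface at z = 0. Lengths are in mm, angles in rad, forces in N, time in s.
With the tool pointing down it reaches from about 275 to 850 mm from the base axis. Payload 19 kg.
Tool frame: the origin (TCP) lies at the very end of the fingers, on their centre line; the grasp point (between the pads) lies 19 mm behind it (bot.tcp_to_grasp is the distance from the TCP to the grasp point, in mm); x points along the fingers, y is the direction in which the jaws open and shut, and the axes are right-handed (so a half turn about x gives the same grasp; the last joint's range is limited). The gripper opens to 85 mm and grips with 20 to 120 N. Pads are 22 mm wide; open, the fingers measure 114 mm over their backs; the gripper's body (76 mm by 85 mm) begins 54 mm behind the grasp point. The pads swing forward as they close: fully open they stand 13 mm farther back than shut.
Start: joints at [1.031, 0.15, 1.437, -0, 1.554, -0.134], TCP at [226.984, 528.269, 231.267] pointing down, gripper open.
Joint ranges: [-2.8, 2.8], [-0.68, 2.1], [0.12, 2.68], [-1.39, 4.53], [0.16, 2.79], [-2.81, 2.81]. Speed limits (rad/s): [1.89, 1.89, 2.22, 3.01, 3.01, 3.01].

## Interface

Orientations are given as a unit quaternion [w, x, y, z].
In Python, from workcell import bot gives the robot as it stands.
- The arm moves only by the shell command python3 -m crank 'ROWS' [FORCE]. ROWS is JSON, a list of rows, each a list of 7 numbers: the turn, a rotation vector about the tool's x, y, z each as a share of 4 degrees, from -1 to 1, then the shift along the tool's x, y, z each as a share of 4 cm, from -1 to 1, then the closure, from -1 (fully open) to 1 (shut), so that 0 is half open. A call has 1 to 12 rows; each row shifts and turns the commanded pose from where the row before left it, along the tool's axes as they then stand; what a row does not reach is not made up. A row lasts 1/10 s, in which the tool goes at most 50 mm and 8.59 degrees, less where a joint would pass 70% of its speed; a pose out of reach is approached as far as the arm can. A call with a number of a shift or a turn outside -1 to 1 is refused whole. A call with a gripper value outside its range is refused whole. The fingers move at their own pace and stop on an object; FORCE is the grip in N (left out, the last holds). Time passes only in rows, so rows that do not move let the fingers close. It gives the time, the measured TCP pose, the force and the opening at its end, in the units of the state.
- bot.get_state(): the state, without advancing time (a new reading comes with each control period).
- bot.get_image(name): name is "scene" or "top" or "wrist"; returns a dict with "frame" (480x640x3 uint8, red, green, blue), "K" (3x3 intrinsics, pixels), "dist" ([k1, k2, p1, p2, k3] as OpenCV has them; the pictures are not rectified), "world_from_camera" (4x4, takes a point from camera to world coordinates). Camera axes: x right, y down, z forward; pixel columns grow to the right and rows downward; lengths in mm; the calibration is good to about 2 mm. A picture is of the moment at which its call begins. There is no depth.
- bot.hand_in(): hands the job in, once; it reports no verdict.
The state is a dict: "clock": time; "joint_pos": joint angles; "joint_velocities": joint speeds; "joint_efforts": joint torques, N m; "eef_pos": TCP position; "eef_rot": TCP orientation; "contact_force": force on the tool from outside, world axes, zero at the start; "ft_torque": the same for the moment, N m; "finger_gap": finger opening in mm.
Only numpy, scipy, OpenCV 4.12 (cv2) and the standard library are available. Lean on these libraries where they do the work, as an engineer would, in place of code of your own. Each camera call takes 0.05 s, during which the arm holds its last target. There are 200 camera calls.

## Working session

There is one attempt and no reset: what is moved stays moved. The work goes in short steps, Python scripts to look and compute and a shell command to move; the robot and the scene stay as the last step left them, time stands still between calls to the robot, and variables do not carry over. Pictures are saved under pics/ and viewed, about 8 in all and at most 12, crops included, and the job is handed in when it is done.

```bash
mkdir -p pics; ls; python3 - <<'E'
from workcell import bot
import cv2,numpy as np,json
print(bot.get_state())
for n in ["scene","top"]:
    d=bot.get_image(n); cv2.imwrite(f"pics/{n}0.png",d["frame"][:,:,::-1])
    np.savez(f"{n}0.npz",**d)
    print(n,np.round(d["K"],1).tolist(),np.round(d["dist"],3),np.round(d["world_from_camera"],3).tolist())
E
```

```text
pics
{'clock': 0.0, 'joint_pos': array([ 1.03099383e+00,  1.50984712e-01,  1.43799973e+00, -2.97800510e-06,
        1.55381745e+00, -1.34023547e-01]), 'joint_velocities': array([-1.30514613e-04,  1.14080273e-03, -4.14559337e-05,  1.23692778e-03,
       -4.69610022e-04,  1.30120023e-03]), 'joint_efforts': array([-3.68011257e-03, -7.13076353e+01, -5.70849216e+01, -8.75151181e-04,
        9.25031462e-03,  5.85166254e-05]), 'eef_pos': array([226.87875792, 528.08482526, 230.69178158]), 'eef_rot': array([ 0.69246246,  0.1420784 ,  0.69274313, -0.14288608]), 'contact_force': array([-0.04890011, -0.49081656,  0.53516634]), 'ft_torque': array([-0.05864861,  0.01165748, -0.02057562]), 'finger_gap': 84.95692782276213}
scene [[470.4, 0.0, 327.1], [0.0, 470.4, 238.4], [0.0, 0.0, 1.0]] [-0.008  0.     0.     0.     0.   ] [[0.498, 0.541, -0.678, 1460.678], [0.867, -0.31, 0.389, -520.649], [0.001, -0.782, -0.624, 984.023], [0.0, 0.0, 0.0, 1.0]]
top [[541.0, 0.0, 327.1], [0.0, 541.0, 240.9], [0.0, 0.0, 1.0]] [0.051 0.    0.    0.    0.   ] [[0.018, -0.997, 0.075, 458.474], [-1.0, -0.02, -0.022, 24.617], [0.023, -0.075, -0.997, 1701.218], [0.0, 0.0, 0.0, 1.0]]
```

View pics/scene0.png

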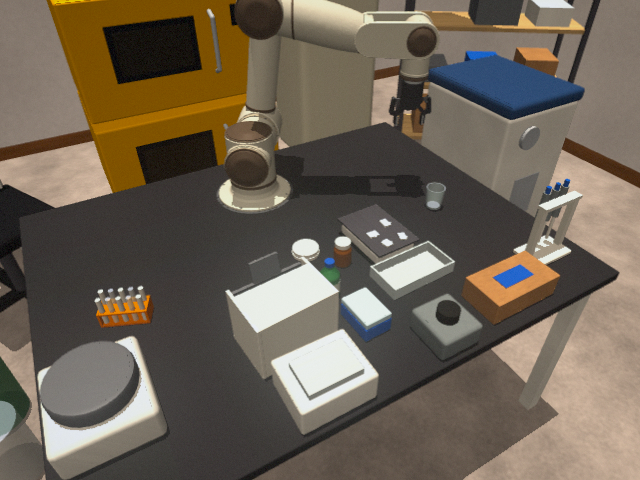

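View pics/top0.png

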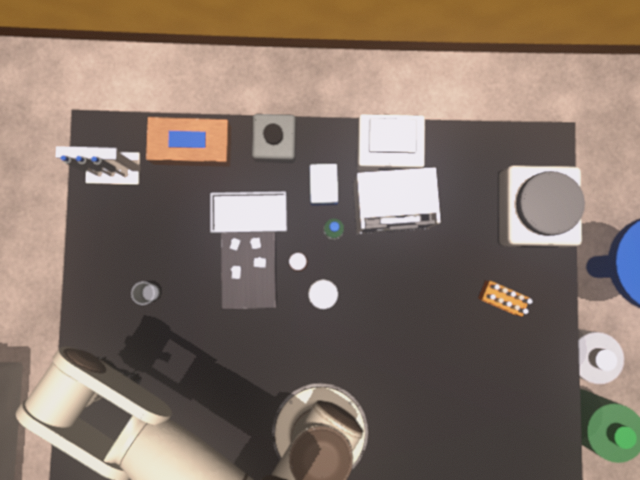

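The scene view shows the cab (tab near (265,265)), platform with 4 bits (380,230) and tray (412,268). The top view shows the platform at (248,270), tray (248,212), cab (398,198), bottle (334,229), jar (298,261) and petri (323,294).

```bash
cat > h.py <<'E'
import numpy as np,cv2
from workcell import bot
def ray(d,uv):
    uv=np.array(uv,float).reshape(-1,1,2)
    n=cv2.undistortPoints(uv,d["K"],d["dist"]).reshape(-1,2)
    T=d["world_from_camera"]; r=np.c_[n,np.ones(len(n))]@T[:3,:3].T
    return T[:3,3],r
def onplane(d,uv,z):
    o,r=ray(d,uv); return o+r*((z-o[2])/r[:,2])[:,None]
def tri(d1,p1,d2,p2):
    o1,r1=ray(d1,[p1]);o2,r2=ray(d2,[p2]);r1=r1[0];r2=r2[0]
    s=np.linalg.lstsq(np.c_[r1,-r2],o2-o1,rcond=None)[0]
    a=o1+s[0]*r1;b=o2+s[1]*r2
    return (a+b)/2,np.linalg.norm(a-b)
def project(d,P):
    T=np.linalg.inv(d["world_from_camera"]); return cv2.projectPoints(np.array(P,float).reshape(-1,1,3),cv2.Rodrigues(T[:3,:3])[0],T[:3,3],d["K"],d["dist"])[0].reshape(-1,2)
def snap(n,name):
    d=bot.get_image(n); np.savez(name+".npz",**d); return d
E
python3 - <<'E'
from h import *
np.set_printoptions(suppress=True,precision=1)
d=dict(np.load("top0.npz")); im=d["frame"]; g=cv2.cvtColor(im,cv2.COLOR_RGB2GRAY)
m=(g>150).astype(np.uint8)
cs,_=cv2.findContours(m[150:320,200:460],cv2.RETR_LIST,cv2.CHAIN_APPROX_NONE,offset=(200,150))
for c in cs:
    a=cv2.contourArea(c)
    if a<20: continue
    r=cv2.minAreaRect(c); b=cv2.boxPoints(r)
    z={True:66,False:40}[a<200]
    if a>3000: z=174
    print(a,np.array(r[0]),"z",z,onplane(d,b,z)[:,:2].tolist() if 0 else onplane(d,[r[0]],z)[0,:2], "\n",onplane(d,b,z)[:,:2].round(0).tolist())
c=im[140:320,200:460,::-1]; c=cv2.resize(cv2.convertScaleAbs(c,alpha=1.8,beta=10),None,fx=3,fy=3,interpolation=cv2.INTER_CUBIC)
cv2.imwrite("pics/topc.png",c)
E
```

```text
633.5 [323. 294.] z 40 [420.6  -2.1] 
 [[462.0, 42.0], [464.0, -44.0], [379.0, -46.0], [377.0, 40.0]]
102.0 [235.5 272. ] z 66 [482.5 262.2] 
 [[500.0, 276.0], [501.0, 249.0], [465.0, 248.0], [464.0, 275.0]]
104.0 [259. 262.] z 66 [513.8 192.8] 
 [[528.0, 211.0], [529.0, 175.0], [499.0, 174.0], [498.0, 210.0]]
208.0 [297. 261.] z 40 [519.9  79.5] 
 [[544.0, 105.0], [545.0, 55.0], [496.0, 54.0], [495.0, 103.0]]
83.0 [234.5 243.7] z 66 [567.7 268. ] 
 [[555.0, 286.0], [589.0, 276.0], [581.0, 250.0], [547.0, 260.0]]
91.0 [255.  242.5] z 66 [572.4 206.4] 
 [[589.0, 222.0], [589.0, 192.0], [556.0, 191.0], [555.0, 221.0]]
36.0 [401.1 216.2] z 66 [ 661.4 -235.4] 
 [[664.0, -213.0], [670.0, -256.0], [658.0, -257.0], [652.0, -215.0]]
66.0 [213. 212.] z 66 [662.3 335.2] 
 [[714.0, 340.0], [714.0, 334.0], [611.0, 331.0], [611.0, 337.0]]
2926.0 [247.9 211.6] z 40 [669.1 233.9] 
 [[726.0, 353.0], [736.0, 119.0], [612.0, 114.0], [603.0, 347.0]]
1000.5 [323.5 183. ] z 40 [763.4   2.7] 
 [[822.0, 46.0], [824.0, -38.0], [705.0, -40.0], [703.0, 43.0]]
5033.5 [397.3 186.1] z 174 [ 734.3 -206.7] 
 [[835.0, -82.0], [859.0, -311.0], [634.0, -330.0], [611.0, -103.0]]
214.5 [273. 153.] z 40 [853.8 161.2] 
 [[862.0, 220.0], [865.0, 103.0], [846.0, 102.0], [843.0, 220.0]]
236.5 [212.5 155. ] z 40 [842.7 347.3] 
 [[857.0, 386.0], [859.0, 309.0], [828.0, 308.0], [826.0, 385.0]]
```

View pics/topc.png

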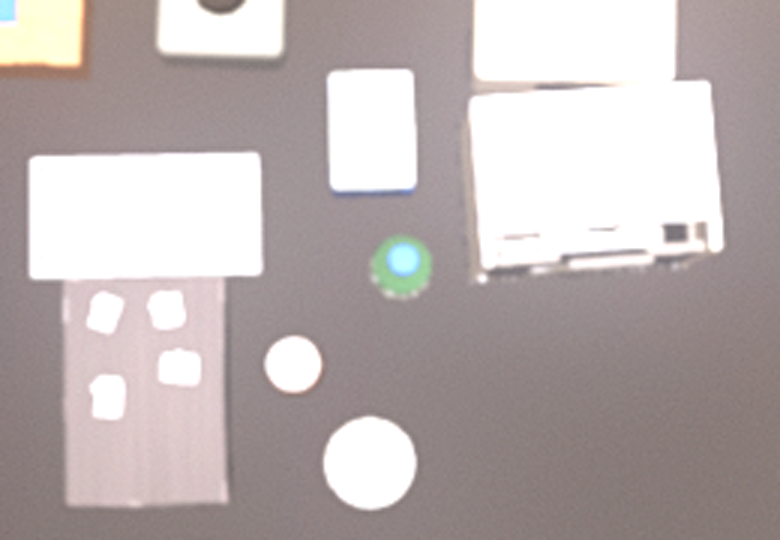

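```bash
python3 - <<'E'
from h import *
np.set_printoptions(suppress=True,precision=1)
d=dict(np.load("top0.npz")); s=dict(np.load("scene0.npz"))
f=lambda l:[(x/3+200-1/3,y/3+140-1/3) for x,y in l]
print("plat FL,FR,NR,NL",onplane(d,f([(64,281),(225,280),(228,504),(66,507)]),60)[:,:2])
print("tray",onplane(d,f([(29,156),(261,153),(263,275),(29,279)]),40)[:,:2])
print("roof FL,FR,NR,NL",onplane(d,f([(470,98),(709,82),(721,245),(483,266)]),174)[:,:2])
print("tabtop L,R",onplane(d,f([(565,263),(655,254)]),217)[:,:2])
print("petri,jar,bottle",onplane(d,f([(370,463)]),25)[:,:2],onplane(d,f([(293,364)]),85)[:,:2],onplane(d,f([(403,259)]),130)[:,:2])
im=s["frame"]; c=cv2.resize(im[220:380,210:360,::-1],None,fx=4,fy=4,interpolation=cv2.INTER_CUBIC)
cv2.imwrite("pics/sc.png",c[:600])
E
```

```text
plat FL,FR,NR,NL [[598.6 310.2]
 [602.9 148.4]
 [377.8 139.7]
 [372.4 300.7]]
tray [[728.2 353.4]
 [736.8 116.2]
 [610.6 111.2]
 [601.6 349.2]]
roof FL,FR,NR,NL [[ 771.6  -88.9]
 [ 791.9 -317.1]
 [ 635.6 -329.2]
 [ 611.1 -103.5]]
tabtop L,R [[ 611.1 -175.4]
 [ 621.  -258.4]]
petri,jar,bottle [[420.2  -2.4]] [[518.2  77. ]] [[620.7 -29.1]]
```

View pics/sc.png

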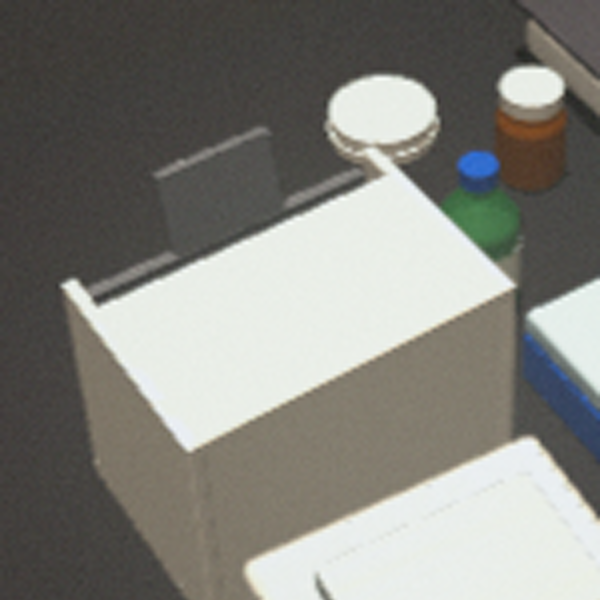

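```bash
cat >> h.py <<'E'
from scipy.spatial.transform import Rotation as Rn
def axes(yaw,tilt=0.,flip=False):
    # tool x = -z of a body yawed by yaw and tilted forward (towards robot) by tilt, tool y = +-y body
    B=Rn.from_euler('z',yaw)*Rn.from_euler('y',-tilt)
    b=B.as_matrix(); y=b[:,1]*(-1 if flip else 1); x=-b[:,2]
    return np.c_[x,y,np.cross(x,y)]
def pose():
    s=bot.get_state(); q=s["eef_rot"]; return np.array(s["eef_pos"]),Rn.from_quat([q[1],q[2],q[3],q[0]]).as_matrix(),s
def rows(p,R,n,p0=None,R0=None):
    """constant row, n times, from measured pose (or p0,R0) to p,R"""
    if p0 is None: p0,R0,_=pose()
    w=Rn.from_matrix(R0.T@R).as_rotvec()/n
    S=sum(Rn.from_rotvec(w*k).as_matrix() for k in range(n))
    v=np.linalg.solve(S,R0.T@(np.array(p,float)-p0))
    print(n,"x",np.round(w/np.deg2rad(4),3).tolist(),np.round(v/40,3).tolist())
def st():
    p,R,s=pose(); print("t",round(s["clock"],2),"p",p.round(1),"F",s["contact_force"].round(1),"gap",round(s["finger_gap"],1),"J",s["joint_pos"].round(2)); print("R",R.round(3).tolist())
E
python3 - <<'E'
from h import *
np.set_printoptions(suppress=True,precision=1)
s=dict(np.load("scene0.npz"))
print(onplane(s,[(247.9,263.4),(275.9,252.1)],218)[:,:2]); st()
for f in (0,1): rows([650,-214,290],axes(.089,0,f),24)
E
```

```text
[[ 616.8 -259.5]
 [ 611.9 -181.9]]
t 0.1 p [226.9 528.1 230.8] F [-0.1 -0.2  0. ] gap 85.7 J [ 1.   0.1  1.4 -0.   1.6 -0.1]
R [[-0.001, 0.395, 0.919], [-0.001, 0.919, -0.395], [-1.0, -0.001, -0.0]]
24 x [-0.295, -0.0, 0.001] [-0.061, -0.695, 0.57]
24 x [1.58, 0.001, 0.0] [-0.062, 0.707, 0.987]
```

```bash
r='[-0.295,0,0,-0.061,-0.695,0.57,1]'
python3 -m crank '[[-0.295,0,0,-0.061,-0.695,0.57,1],[-0.295,0,0,-0.061,-0.695,0.57,1],[-0.295,0,0,-0.061,-0.695,0.57,1],[-0.295,0,0,-0.061,-0.695,0.57,1],[-0.295,0,0,-0.061,-0.695,0.57,1],[-0.295,0,0,-0.061,-0.695,0.57,1],[-0.295,0,0,-0.061,-0.695,0.57,1],[-0.295,0,0,-0.061,-0.695,0.57,1],[-0.295,0,0,-0.061,-0.695,0.57,1],[-0.295,0,0,-0.061,-0.695,0.57,1],[-0.295,0,0,-0.061,-0.695,0.57,1],[-0.295,0,0,-0.061,-0.695,0.57,1]]'
python3 -m crank '[[-0.295,0,0,-0.061,-0.695,0.57,1],[-0.295,0,0,-0.061,-0.695,0.57,1],[-0.295,0,0,-0.061,-0.695,0.57,1],[-0.295,0,0,-0.061,-0.695,0.57,1],[-0.295,0,0,-0.061,-0.695,0.57,1],[-0.295,0,0,-0.061,-0.695,0.57,1],[-0.295,0,0,-0.061,-0.695,0.57,1],[-0.295,0,0,-0.061,-0.695,0.57,1],[-0.295,0,0,-0.061,-0.695,0.57,1],[-0.295,0,0,-0.061,-0.695,0.57,1],[-0.295,0,0,-0.061,-0.695,0.57,1],[-0.295,0,0,-0.061,-0.695,0.57,1]]'
python3 - <<'E'
from h import *
st()
rows([657,-214,187],axes(.089),5)
E
```

```text
clock: 1.3
eef_pos: [392.6, 129.5, 260.6]
eef_rot: [0.705, 0.056, 0.705, -0.056]
contact_force: [0.8, 1.2, 0.0]
finger_gap: -0.1
clock: 2.5
eef_pos: [650.6, -215.1, 289.5]
eef_rot: [0.706, -0.031, 0.707, 0.032]
contact_force: [-0.6, 1.1, 0.9]
finger_gap: -0.0
t 2.5 p [ 650.6 -215.1  289.5] F [-0.6  1.1  0.9] gap -0.0 J [-0.43  0.38  1.04 -0.    1.73 -2.09]
R [[-0.001, -0.089, 0.996], [0.0, 0.996, 0.089], [-1.0, 0.0, -0.001]]
5 x [0.0, -0.002, -0.001] [0.512, 0.002, 0.033]
```

```bash

python3 -m crank '[[0,0,0,0.512,0,0.033,1],[0,0,0,0.512,0,0.033,1],[0,0,0,0.512,0,0.033,1],[0,0,0,0.512,0,0.033,1],[0,0,0,0.512,0,0.033,1],[0,0,0,0,0,-0.2,1],[0,0,0,0,0,-0.1,1],[0,0,0,0,0,0,1]]'
python3 - <<'E'
from h import *
st()
def arc(t,n,xb,zb,t0=0):
    piv=np.array([635,-217,12.]); B=(Rn.from_euler('z',.089)*Rn.from_euler('y',-t)).as_matrix()
    rows(piv+B@np.array([xb,0,zb]),axes(.089,t),n)
arc(.3,6,6,173); arc(.75,11,6,173)
E
```

```text
clock: 3.3
eef_pos: [644.2, -214.6, 189.1]
eef_rot: [0.707, -0.031, 0.706, 0.031]
contact_force: [0.2, -0.5, 0.4]
finger_gap: 0.0
t 3.3 p [ 644.2 -214.6  189.1] F [ 0.2 -0.5  0.4] gap 0.0 J [-0.43  0.38  1.23 -0.    1.53 -2.09]
R [[0.001, -0.088, 0.996], [-0.001, 0.996, 0.088], [-1.0, -0.001, 0.001]]
6 x [-0.002, -0.713, 0.003] [0.013, -0.007, -0.232]
11 x [-0.001, -0.975, 0.002] [0.006, -0.004, -0.306]
```

```bash

python3 -m crank '[[0,-0.975,0,0.006,0,-0.31,1],[0,-0.975,0,0.006,0,-0.31,1],[0,-0.975,0,0.006,0,-0.31,1],[0,-0.975,0,0.006,0,-0.31,1],[0,-0.975,0,0.006,0,-0.31,1],[0,-0.975,0,0.006,0,-0.31,1]]'
python3 - <<'E'
from h import *
st()
piv=np.array([635,-217,12.]); B=(Rn.from_euler('z',.089)*Rn.from_euler('y',-.75)).as_matrix()
rows(piv+B@np.array([4,0,173]),axes(.089,.75),5)
E
```

```text
clock: 3.9
eef_pos: [572.6, -221.3, 176.2]
eef_rot: [0.837, -0.025, 0.546, 0.036]
contact_force: [1.8, 1.7, 4.9]
finger_gap: -0.2
t 3.9 p [ 572.6 -221.3  176.2] F [1.8 1.7 4.9] gap -0.2 J [-0.64  0.04  1.73  0.31  1.07 -2.4 ]
R [[0.402, -0.088, 0.912], [0.032, 0.996, 0.082], [-0.915, -0.003, 0.403]]
5 x [0.003, -0.96, 0.009] [0.012, -0.006, -0.316]
```

```bash

python3 -m crank '[[0,-0.96,0,0.012,0,-0.316,1],[0,-0.96,0,0.012,0,-0.316,1],[0,-0.96,0,0.012,0,-0.316,1],[0,-0.96,0,0.012,0,-0.316,1],[0,-0.96,0,0.012,0,-0.316,1],[0,0,0,0,0,0,1],[0,0,0,0,0,0,1]]'
python3 - <<'E'
from h import *
st()
d=snap("top","top1");e=snap("scene","scene1")
a=cv2.resize(d["frame"][150:290,320:470,::-1],None,fx=2.6,fy=2.6,interpolation=cv2.INTER_CUBIC)
b=cv2.resize(e["frame"][200:340,200:350,::-1],None,fx=2.6,fy=2.6,interpolation=cv2.INTER_CUBIC)
cv2.imwrite("pics/t1.png",np.hstack([a,b]))
E
```

```text
clock: 4.6
eef_pos: [531.9, -211.4, 156.4]
eef_rot: [0.908, -0.013, 0.418, 0.028]
contact_force: [0.1, 0.0, 1.0]
finger_gap: 0.3
t 4.6 p [ 531.9 -211.4  156.4] F [0.1 0.  1. ] gap 0.3 J [-0.8  -0.13  2.04  0.71  0.86 -2.81]
R [[0.65, -0.061, 0.758], [0.039, 0.998, 0.047], [-0.759, -0.001, 0.651]]
```

View pics/t1.png

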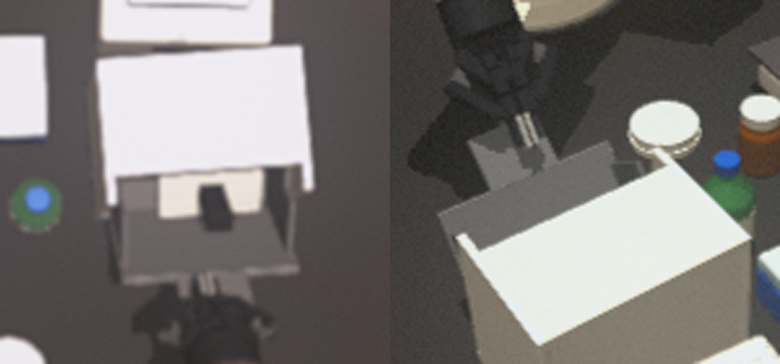

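```bash
python3 -m crank '[[0,0,0,-0.5,0,0,1],[0,0,0,-0.9,0,0,1],[0,0,0,-0.9,0,0,1],[0,0,0,-0.9,0,0,1]]'
python3 - <<'E'
from h import *
np.set_printoptions(suppress=True,precision=1)
st()
d=dict(np.load("top1.npz"))
piv=np.array([635,-217,12.])
f=lambda l:[(x/2.6+320-.3,y/2.6+150-.3) for x,y in l]
for t in (.6,.65,.7,.75,.8):
    B=(Rn.from_euler('z',.089)*Rn.from_euler('y',-t)).as_matrix()
    P=[(0,100,150),(0,-100,150)]
    q=project(d,piv+np.array(P)@B.T)
    print(t,((q-[320,150])*2.6).round(0).tolist())
    def onb(l,z):
        o,r=ray(d,f(l)); n=B[:,2]; s=(z-(o-piv)@n)/(r@n); return (o+r*s[:,None]-piv)@B
    print(" posttop",onb([(222,222)],96)," base corners",onb([(160,178),(159,218),(264,210)],30)[:,:2].round(0).tolist())
g=cv2.resize(d["frame"][195:260,350:450,::-1],None,fx=7,fy=7,interpolation=cv2.INTER_CUBIC)
cv2.imwrite("pics/t1b.png",cv2.convertScaleAbs(g,alpha=1.5))
E
```

```text
clock: 5.1
eef_pos: [447.8, -216.0, 253.6]
eef_rot: [0.908, -0.013, 0.418, 0.028]
contact_force: [0.9, -1.1, 0.3]
finger_gap: 0.2
t 5.1 p [ 447.8 -216.   253.6] F [ 0.9 -1.1  0.3] gap 0.2 J [-1.  -0.4  2.   0.7  1.2 -2.8]
R [[0.648, -0.061, 0.759], [0.04, 0.998, 0.046], [-0.76, 0.0, 0.65]]
0.6 [[121.0, 269.0], [299.0, 257.0]]
 posttop [[ 21.5 -21.6  96. ]]  base corners [[49.0, 40.0], [-5.0, 41.0], [-4.0, -85.0]]
0.65 [[121.0, 275.0], [299.0, 262.0]]
 posttop [[ 27.  -21.4  96. ]]  base corners [[51.0, 40.0], [-4.0, 41.0], [-3.0, -85.0]]
0.7 [[121.0, 280.0], [299.0, 268.0]]
 posttop [[ 32.9 -21.1  96. ]]  base corners [[55.0, 41.0], [-3.0, 41.0], [-2.0, -85.0]]
0.75 [[121.0, 285.0], [298.0, 273.0]]
 posttop [[ 39.1 -20.7  96. ]]  base corners [[58.0, 41.0], [-1.0, 41.0], [-0.0, -85.0]]
0.8 [[121.0, 290.0], [297.0, 278.0]]
 posttop [[ 45.6 -20.2  96. ]]  base corners [[62.0, 42.0], [0.0, 41.0], [1.0, -85.0]]
```

View pics/t1b.png

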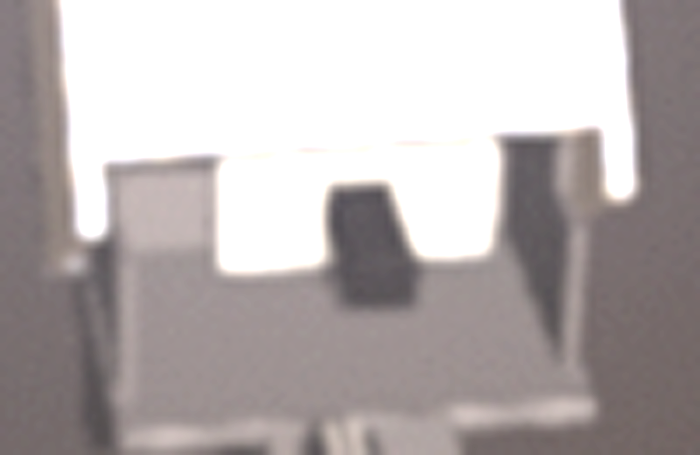

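The picture shows the bin tilted to about 0.68 rad and the scraper resting against the panel. In the 7x crop its base near edge runs (220,272)–(497,262), and the post top is at (378,282).

```bash
cat >> h.py <<'E'
piv=np.array([635,-217,12.]); YB=.089
def binB(t): return (Rn.from_euler('z',YB)*Rn.from_euler('y',-t)).as_matrix()
E
python3 - <<'E'
from h import *
np.set_printoptions(suppress=True,precision=1)
R=axes(YB,.30); g=piv+binB(.68)@np.array([31,-19.5,68]); tcp=g+19*R[:,0]
pre=tcp-110*R[:,0]
print("tcp",tcp,"pre",pre); rows(pre,R,8); rows(tcp,R,6,pre,R)
E
```

```text
tcp [ 623.7 -237.6   66.2] pre [ 591.4 -240.5  171.3]
8 x [-0.044, 0.729, 0.023] [0.448, -0.109, 0.253]
6 x [0.0, 0.0, 0.0] [0.458, -0.0, -0.0]
```

```bash
python3 -m crank '[[-0.044,0.729,0.023,0.448,-0.109,0.253,-0.35],[-0.044,0.729,0.023,0.448,-0.109,0.253,-0.35],[-0.044,0.729,0.023,0.448,-0.109,0.253,-0.35],[-0.044,0.729,0.023,0.448,-0.109,0.253,-0.35],[-0.044,0.729,0.023,0.448,-0.109,0.253,-0.35],[-0.044,0.729,0.023,0.448,-0.109,0.253,-0.35],[-0.044,0.729,0.023,0.448,-0.109,0.253,-0.35],[-0.044,0.729,0.023,0.448,-0.109,0.253,-0.35],[0,0,0,0,0,0,-0.35]]'
python3 - <<'E'
from h import *
st()
d=snap("wrist","w1"); cv2.imwrite("pics/w1.png",d["frame"][:,:,::-1])
R=axes(YB,.30); g=piv+binB(.68)@np.array([31,-19.5,68]); tcp=g+19*R[:,0]
rows(tcp,R,6)
print(project(d,[g,piv+binB(.68)@np.array([31,-19.5,96])]))
E
```

```text
clock: 6.0
eef_pos: [593.7, -240.7, 167.8]
eef_rot: [0.803, -0.026, 0.594, 0.036]
contact_force: [-1.0, -0.5, -0.5]
finger_gap: 57.3
t 6.0 p [ 593.7 -240.7  167.8] F [-1.  -0.5 -0.5] gap 57.3 J [-0.6   0.16  1.59  0.2   1.17 -2.32]
R [[0.291, -0.089, 0.953], [0.028, 0.996, 0.085], [-0.956, 0.002, 0.292]]
6 x [-0.0, -0.003, -0.003] [0.446, 0.001, -0.003]
[[314.87819425 234.2719651 ]
 [314.76960372 231.31961323]]
```

View pics/w1.png

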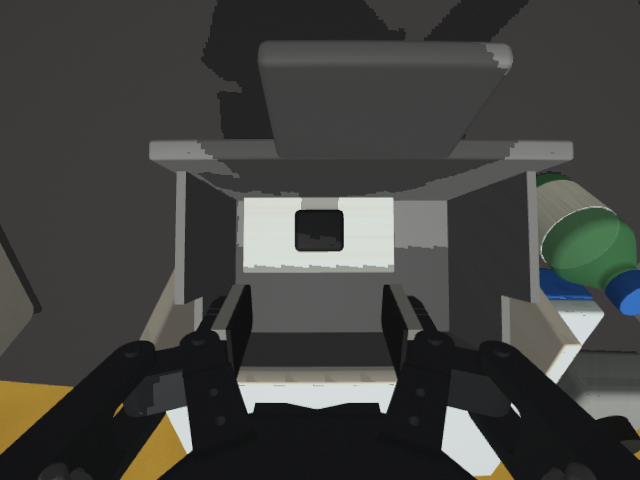

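The wrist view shows the post top at (319,230), predicted (315,231), and centred between the fingers.

```bash
python3 -m crank '[[0,0,0,0.446,0,0,-0.35],[0,0,0,0.446,0,0,-0.35],[0,0,0,0.446,0,0,-0.35],[0,0,0,0.446,0,0,-0.35],[0,0,0,0.446,0,0,-0.35],[0,0,0,0.446,0,0,-0.35],[0,0,0,0,0,0,-0.35]]' 80
python3 -m crank '[[0,0,0,0,0,0,1],[0,0,0,0,0,0,1],[0,0,0,0,0,0,1],[0,0,0,0,0,0,1],[0,0,0,0,0,0,1]]' 80
python3 - <<'E'
from h import *
st(); p,R,_=pose()
print("tcp in bin", (binB(.68).T@(p-piv)).round(1))
rows(p+130*binB(.68)[:,2]+4*binB(.68)[:,0],R,6)
E
```

```text
clock: 6.75
eef_pos: [622.8, -237.7, 66.2]
eef_rot: [0.804, -0.025, 0.593, 0.036]
contact_force: [0.4, 0.1, -0.2]
finger_gap: 58.0
clock: 7.25
eef_pos: [623.7, -238.4, 69.6]
eef_rot: [0.805, -0.026, 0.592, 0.035]
contact_force: [-3.9, -0.0, 7.1]
finger_gap: 29.0
t 7.25 p [ 623.7 -238.4   69.6] F [-3.9 -0.   7.1] gap 29.0 J [-0.57  0.29  1.64  0.22  0.98 -2.33]
R [[0.297, -0.087, 0.951], [0.025, 0.996, 0.084], [-0.955, -0.001, 0.298]]
tcp in bin [ 26.  -20.3  53. ]
6 x [0.0, 0.0, 0.0] [-0.51, -0.001, -0.184]
```

```bash
python3 -m crank '[[0,0,0,-0.51,0,-0.184,1],[0,0,0,-0.51,0,-0.184,1],[0,0,0,-0.51,0,-0.184,1],[0,0,0,-0.51,0,-0.184,1],[0,0,0,-0.51,0,-0.184,1],[0,0,0,-0.51,0,-0.184,1],[0,0,0,-0.9,0,-0.2,1],[0,0,0,-0.9,0,-0.2,1],[0,0,0,-0.9,0,-0.2,1],[0,0,0,0,0,0,1]]'
python3 - <<'E'
from h import *
st(); p,R,_=pose()
d=snap("scene","scene2")
u,v=project(d,[p])[0].astype(int); print(u,v)
b=cv2.resize(d["frame"][v-60:v+60,u-80:u+80,::-1],None,fx=4,fy=4,interpolation=cv2.INTER_CUBIC)
cv2.imwrite("pics/s2.png",cv2.convertScaleAbs(b,alpha=1.5))
E
```

```text
clock: 8.25
eef_pos: [490.0, -250.7, 273.5]
eef_rot: [0.806, -0.028, 0.59, 0.033]
contact_force: [0.8, 0.0, -1.7]
finger_gap: 29.2
t 8.25 p [ 490.  -250.7  273.5] F [ 0.8  0.  -1.7] gap 29.2 J [-0.74 -0.08  1.62  0.22  1.39 -2.42]
R [[0.301, -0.086, 0.95], [0.021, 0.996, 0.084], [-0.954, -0.006, 0.301]]
229 217
```

View pics/s2.png

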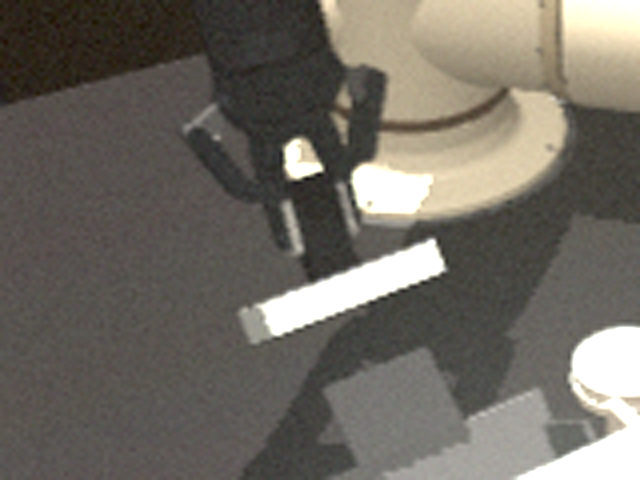

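```bash
cat >> h.py <<'E'
YP=.037; edge=np.array([601,229,60.])
PB=Rn.from_euler('z',YP).as_matrix()
def scr_tcp(px,py,pz,lean=.38,off=(-4,0,45)):
    """TCP pose with the scraper upright, underside middle at platform coords"""
    return edge+PB@np.array([px,py,pz])+PB@np.array(off), axes(YP,-lean)
E
python3 - <<'E'
from h import *
p,R=scr_tcp(-175,4,85); print(p); rows(p,R,16)
E
```

```text
[421.97454529 226.37577336 190.        ]
16 x [0.045, 0.612, 0.005] [0.13, 0.75, -0.058]
```

```bash
python3 -m crank '[[0.045,0.612,0.005,0.13,0.75,-0.058,1],[0.045,0.612,0.005,0.13,0.75,-0.058,1],[0.045,0.612,0.005,0.13,0.75,-0.058,1],[0.045,0.612,0.005,0.13,0.75,-0.058,1],[0.045,0.612,0.005,0.13,0.75,-0.058,1],[0.045,0.612,0.005,0.13,0.75,-0.058,1],[0.045,0.612,0.005,0.13,0.75,-0.058,1],[0.045,0.612,0.005,0.13,0.75,-0.058,1]]'
python3 -m crank '[[0.045,0.612,0.005,0.13,0.75,-0.058,1],[0.045,0.612,0.005,0.13,0.75,-0.058,1],[0.045,0.612,0.005,0.13,0.75,-0.058,1],[0.045,0.612,0.005,0.13,0.75,-0.058,1],[0.045,0.612,0.005,0.13,0.75,-0.058,1],[0.045,0.612,0.005,0.13,0.75,-0.058,1],[0.045,0.612,0.005,0.13,0.75,-0.058,1],[0.045,0.612,0.005,0.13,0.75,-0.058,1],[0,0,0,0,0,0,1]]'
python3 - <<'E'
from h import *
st(); p,R=scr_tcp(-175,4,85); rows(p,R,1)
d=snap("wrist","w2"); cv2.imwrite("pics/w2.png",d["frame"][:,:,::-1]); snap("scene","scene3")
# predicted corners of base top (z=22) : far-left, far-right, near-right, near-left
pm,Rm,_=pose(); S=Rm@axes(YP,-.38).T@PB; o=pm-S@np.array([-4,0,45])
print(project(d,[o+S@np.array(c) for c in [(30,60,22),(30,-60,22),(-30,-60,22),(-30,60,22),(30,60,0),(30,-60,0)]]).round(0).tolist())
E
```

```text
clock: 9.1
eef_pos: [459.8, -9.7, 223.9]
eef_rot: [0.691, -0.021, 0.722, 0.024]
contact_force: [0.8, -0.1, -2.0]
finger_gap: 28.9
clock: 10.0
eef_pos: [420.9, 230.0, 187.1]
eef_rot: [0.558, -0.016, 0.83, 0.013]
contact_force: [0.8, -0.0, -3.1]
finger_gap: 28.9
t 10.0 p [420.9 230.  187.1] F [ 0.8 -0.  -3.1] gap 28.9 J [ 0.28  0.21  1.5   0.09  1.8  -1.33]
R [[-0.378, -0.041, 0.925], [-0.012, 0.999, 0.039], [-0.926, 0.004, -0.378]]
1 x [0.067, -0.107, -0.032] [-0.076, -0.091, -0.007]
[[426.0, 359.0], [193.0, 358.0], [195.0, 242.0], [424.0, 242.0], [414.0, 348.0], [206.0, 348.0]]
```

View pics/w2.png

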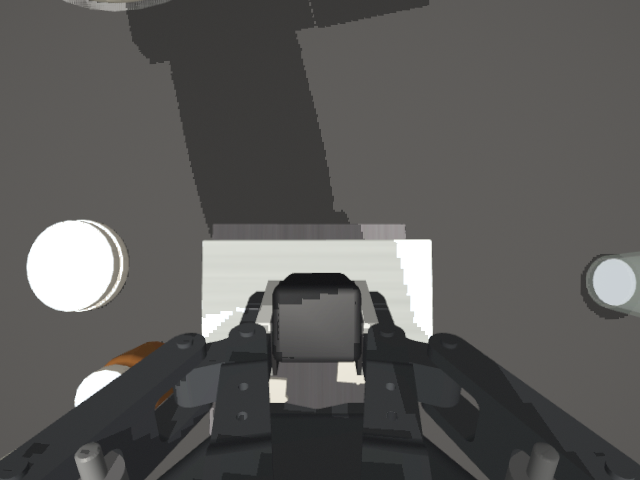

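The wrist view shows the base's near top edge at row 240, columns 202–432 (predicted row 242, columns 195–424), so the grip is as planned. I'll check the pitch from how the side edges converge.

```bash
python3 - <<'E'
from h import *
np.set_printoptions(suppress=True,precision=2)
d=dict(np.load("w2.npz")); g=cv2.cvtColor(d["frame"],cv2.COLOR_RGB2GRAY).astype(int)
gx=np.abs(g[:,2:]-g[:,:-2])
L=[];Rr=[]
for v in range(246,334,4):
    L.append((v,1+190+gx[v,190:215].argmax())); Rr.append((v,1+420+gx[v,420:445].argmax()))
L=np.array(L);Rr=np.array(Rr)
print(np.polyfit(*L.T,1),np.polyfit(*Rr.T,1)); print(L[::4,1],Rr[::4,1], d["K"][0])
pm,Rm,_=pose()
for dl in (-.1,-.05,0,.05,.1):
    S=Rm@axes(0,-.38-dl).T ; o=pm-S@np.array([-4,0,45])
    q=project(d,[o+S@np.array(c) for c in [(-30,60,22),(30,60,22),(-30,-60,22),(30,-60,22)]])
    print(dl,((q[1]-q[0])[0]/(q[1]-q[0])[1]).round(3),((q[3]-q[2])[0]/(q[3]-q[2])[1]).round(3),q[0].round(0),q[2].round(0))
E
```

```text
[ -0.02 206.33] [  0.01 427.82]
[202 202 202 201 201 201] [431 431 432 432 432 432] [351.36   0.   316.52]
-0.1 -0.014 0.013 [425. 238.] [193. 238.]
-0.05 0.001 -0.004 [425. 240.] [194. 240.]
0 0.016 -0.021 [424. 242.] [195. 242.]
0.05 0.031 -0.038 [423. 245.] [196. 244.]
0.1 0.046 -0.055 [422. 247.] [197. 247.]
```

```bash
python3 - <<'E'
from h import *
p,R=scr_tcp(-175,4,10); rows(p,R,5); print(R.T@[0,0,-1], R.T@PB[:,0])
E
```

```text
5 x [0.01, -0.012, -0.006] [0.338, -0.007, 0.138]
[ 9.28664636e-01 -8.67361738e-19  3.70920469e-01] [-3.70920469e-01  1.02283928e-17  9.28664636e-01]
```

```bash
python3 -m crank '[[0.01,-0.012,-0.006,0.338,-0.007,0.138,1],[0.01,-0.012,-0.006,0.338,-0.007,0.138,1],[0.01,-0.012,-0.006,0.338,-0.007,0.138,1],[0.01,-0.012,-0.006,0.338,-0.007,0.138,1],[0.01,-0.012,-0.006,0.338,-0.007,0.138,1],[0,0,0,0,0,0,1],[0,0,0,0,0,0,1]]'
python3 -m crank '[[0,0,0,0.116,0,0.046,1],[0,0,0,0,0,0,1]]'
python3 - <<'E'
from h import *
st(); p,R=scr_tcp(-175,4,5); rows(p,R,1)
E
```

```text
clock: 10.8
eef_pos: [422.4, 226.1, 116.0]
eef_rot: [0.561, -0.015, 0.828, 0.01]
contact_force: [0.4, 0.2, -2.0]
finger_gap: 29.3
clock: 11.0
eef_pos: [422.4, 226.2, 111.0]
eef_rot: [0.561, -0.015, 0.827, 0.01]
contact_force: [-0.1, 0.1, -1.8]
finger_gap: 28.8
t 11.0 p [422.4 226.2 111. ] F [-0.1  0.1 -1.8] gap 28.8 J [ 0.27  0.27  1.6   0.09  1.65 -1.34]
R [[-0.369, -0.036, 0.929], [-0.013, 0.999, 0.033], [-0.929, 0.001, -0.37]]
1 x [-0.016, 0.019, -0.016] [0.026, 0.004, -0.0]
```

```bash
python3 -m crank '[[0,0,0,0.07,0,0.028,1],[0,0,0,0,0,0,1]]'; python3 -m crank '[[0,0,0,0.046,0,0.0185,1],[0,0,0,0,0,0,1]]';  python3 -m crank '[[0,0,0,0.046,0,0.0185,1],[0,0,0,0,0,0,1]]'
```

```text
clock: 11.2
eef_pos: [422.3, 226.2, 107.9]
eef_rot: [0.561, -0.015, 0.828, 0.01]
contact_force: [-0.6, -0.8, -2.5]
finger_gap: 28.8
clock: 11.4
eef_pos: [422.3, 226.2, 105.9]
eef_rot: [0.561, -0.015, 0.828, 0.01]
contact_force: [0.7, 1.1, -2.3]
finger_gap: 28.8
clock: 11.6
eef_pos: [422.4, 226.2, 104.0]
eef_rot: [0.561, -0.015, 0.827, 0.01]
contact_force: [0.4, 0.2, -0.7]
finger_gap: 29.1
```

Contact is starting.

```bash
python3 -m crank '[[0,0,0,0.035,0,0.014,1],[0,0,0,0,0,0,1]]'; python3 -m crank '[[0,0,0,0.035,0,0.014,1],[0,0,0,0,0,0,1],[0,0,0,0,0,0,1]]'
```

```text
clock: 11.8
eef_pos: [422.4, 226.2, 102.7]
eef_rot: [0.561, -0.014, 0.827, 0.01]
contact_force: [-0.6, 1.2, 3.2]
finger_gap: 29.0
clock: 12.1
eef_pos: [422.4, 226.3, 101.4]
eef_rot: [0.561, -0.014, 0.827, 0.01]
contact_force: [-1.7, 0.9, 6.3]
finger_gap: 29.1
```

```bash
python3 -m crank '[[0,0,0,-0.0927,0,0.232,1],[0,0,0,-0.0927,0,0.232,1],[0,0,0,-0.0927,0,0.232,1],[0,0,0,-0.0927,0,0.232,1],[0,0,0,-0.0927,0,0.232,1]]'; python3 -m crank '[[0,0,0,-0.0927,0,0.232,1],[0,0,0,-0.0927,0,0.232,1],[0,0,0,-0.0927,0,0.232,1],[0,0,0,-0.0927,0,0.232,1],[0,0,0,-0.0927,0,0.232,1],[0,0,0,0,0,0,1]]'
python3 - <<'E'
from h import *
st(); p,R,_=pose(); print(PB.T@(p-edge)-[-4,0,45])
d=snap("top","top2"); cv2.imwrite("pics/t2.png",cv2.resize(d["frame"][180:300,190:310,::-1],None,fx=4,fy=4,interpolation=cv2.INTER_CUBIC))
E
```

```text
clock: 12.6
eef_pos: [472.2, 228.0, 101.4]
eef_rot: [0.561, -0.015, 0.828, 0.01]
contact_force: [-5.8, 0.4, 7.0]
finger_gap: 29.0
clock: 13.2
eef_pos: [523.0, 229.8, 101.4]
eef_rot: [0.561, -0.014, 0.827, 0.01]
contact_force: [2.5, 0.0, 7.1]
finger_gap: 29.2
t 13.2 p [523.  229.8 101.4] F [2.5 0.  7.1] gap 29.2 J [ 0.24  0.46  1.35  0.08  1.7  -1.37]
R [[-0.369, -0.035, 0.929], [-0.012, 0.999, 0.033], [-0.929, 0.001, -0.37]]
[-73.8801107    3.64318972  -3.62458259]
```

View pics/t2.png

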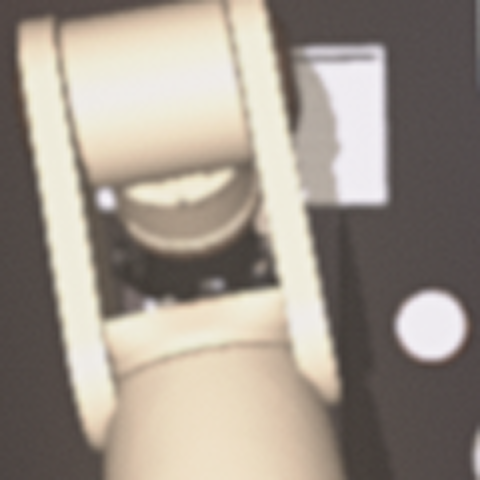

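The arm hides the platform in the top view, so I'll go on by force: 7 N, steady.

```bash
python3 -m crank '[[0,0,0,-0.0927,0,0.232,1],[0,0,0,-0.0927,0,0.232,1],[0,0,0,-0.0927,0,0.232,1],[0,0,0,-0.0927,0,0.232,1],[0,0,0,-0.0927,0,0.232,1],[0,0,0,-0.0927,0,0.232,1],[0,0,0,0,0,0,1],[0,0,0,0,0,0,1]]'
python3 - <<'E'
from h import *
st(); p,R,_=pose(); print(PB.T@(p-edge)-[-4,0,45])
d=snap("scene","scene4"); cv2.imwrite("pics/s4.png",cv2.resize(d["frame"][180:310,320:470,::-1],None,fx=4,fy=4,interpolation=cv2.INTER_CUBIC))
E
```

```text
clock: 14.05
eef_pos: [582.9, 231.9, 101.6]
eef_rot: [0.562, -0.014, 0.827, 0.01]
contact_force: [3.1, 0.0, 6.6]
finger_gap: 29.0
t 14.05 p [582.9 231.9 101.6] F [3.1 0.  6.6] gap 29.0 J [ 0.22  0.57  1.18  0.07  1.76 -1.39]
R [[-0.368, -0.035, 0.929], [-0.012, 0.999, 0.033], [-0.93, 0.001, -0.368]]
[-13.97608977   3.5223036   -3.41062977]
```

View pics/s4.png

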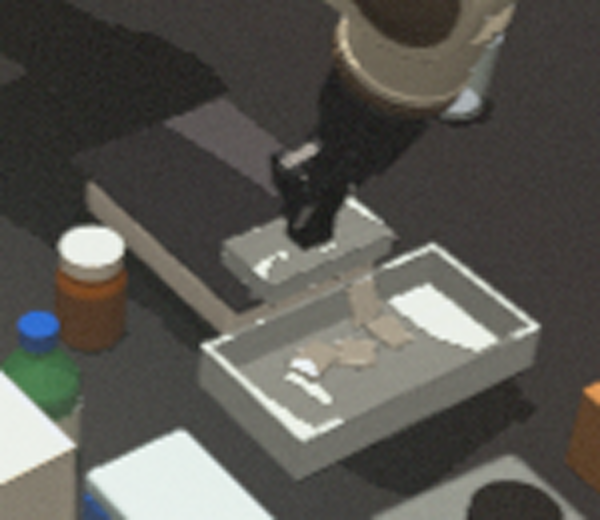

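The scene view shows all four bits in the tray, at crop positions (320,355), (355,350), (390,330) and (365,295), the last one near the near wall. I'll lift the scraper, move away and measure the bits numerically.

```bash
python3 -m crank '[[0,0,0,-0.3,0,-0.12,1],[0,0,0,-0.5,0,-0.2,1],[0,0,0,-0.8,0,-0.35,1],[0,0,0,-0.8,0,-0.7,1],[0,0,0,-0.3,0,-0.9,1],[0,0,0,0,0,-0.9,1],[0,0,0,0,0,0,1]]'
python3 - <<'E'
from h import *
np.set_printoptions(suppress=True,precision=1)
st()
B=binB(.68); p0=piv+B@np.array([32,-12,190]); print(p0); R=axes(YB,.30); rows(p0,R,16)
# tray views (bits)
e=snap("scene","scene5"); 
tr=edge+PB@np.array([65,0,-55]); 
C=[tr+PB@np.array(c) for c in [(-60,-115,35),(60,-115,35),(60,115,35),(-60,115,35)]]
print("rim scene",project(e,C).round(0).tolist())
cv2.imwrite("pics/s5.png",cv2.resize(e["frame"][225:310,360:470,::-1],None,fx=7,fy=7,interpolation=cv2.INTER_CUBIC))
E
```

```text
clock: 14.8
eef_pos: [502.0, 229.3, 252.2]
eef_rot: [0.563, -0.015, 0.827, 0.011]
contact_force: [0.3, 0.6, -3.1]
finger_gap: 29.1
t 14.8 p [502.  229.3 252.2] F [ 0.3  0.6 -3.1] gap 29.1 J [ 0.2  0.3  1.2  0.1  2.  -1.4]
R [[-0.367, -0.037, 0.93], [-0.012, 0.999, 0.035], [-0.93, 0.002, -0.367]]
[ 541.9 -237.4  179.9]
16 x [-0.048, -0.605, -0.003] [0.111, -0.732, 0.024]
rim scene [[369.0, 265.0], [394.0, 289.0], [454.0, 261.0], [428.0, 240.0]]
```

```bash
python3 - <<'E'
from h import *
B=binB(.68); p0=piv+B@np.array([32,-12,250]); print(p0); rows(p0,axes(YB,.30),16)
E
```

```text
[ 504.27435304 -240.71308276  226.51455646]
16 x [-0.048, -0.605, -0.003] [0.038, -0.733, -0.042]
```

```bash
python3 -m crank '[[-0.048,-0.605,-0.003,0.038,-0.733,-0.042,1],[-0.048,-0.605,-0.003,0.038,-0.733,-0.042,1],[-0.048,-0.605,-0.003,0.038,-0.733,-0.042,1],[-0.048,-0.605,-0.003,0.038,-0.733,-0.042,1],[-0.048,-0.605,-0.003,0.038,-0.733,-0.042,1],[-0.048,-0.605,-0.003,0.038,-0.733,-0.042,1],[-0.048,-0.605,-0.003,0.038,-0.733,-0.042,1],[-0.048,-0.605,-0.003,0.038,-0.733,-0.042,1]]'
python3 -m crank '[[-0.048,-0.605,-0.003,0.038,-0.733,-0.042,1],[-0.048,-0.605,-0.003,0.038,-0.733,-0.042,1],[-0.048,-0.605,-0.003,0.038,-0.733,-0.042,1],[-0.048,-0.605,-0.003,0.038,-0.733,-0.042,1],[-0.048,-0.605,-0.003,0.038,-0.733,-0.042,1],[-0.048,-0.605,-0.003,0.038,-0.733,-0.042,1],[-0.048,-0.605,-0.003,0.038,-0.733,-0.042,1],[-0.048,-0.605,-0.003,0.038,-0.733,-0.042,1],[0,0,0,0,0,0,1]]'
python3 - <<'E'
from h import *
st(); B=binB(.68); p,R,_=pose(); print(B.T@(p-piv)); Rt=axes(YB,.30)
rows(piv+B@np.array([32,-12,250]),Rt,1)
d=snap("top","top3"); e=snap("scene","scene6"); w=snap("wrist","w3")
a=cv2.resize(d["frame"][180:310,200:300,::-1],(400,520),interpolation=cv2.INTER_CUBIC)
b=cv2.resize(e["frame"][225:310,360:460,::-1],(400,340),interpolation=cv2.INTER_CUBIC)
c=cv2.resize(w["frame"][:,:,::-1],(240,180))
rgt=np.zeros((520,400,3),np.uint8); rgt[:340]=b; rgt[340:,:240]=c
cv2.imwrite("pics/c6.png",np.hstack([a,rgt]))
E
```

```text
clock: 15.65
eef_pos: [499.7, -7.4, 238.9]
eef_rot: [0.692, -0.021, 0.721, 0.023]
contact_force: [-0.1, 1.1, -2.0]
finger_gap: 28.9
clock: 16.55
eef_pos: [504.1, -244.0, 223.8]
eef_rot: [0.803, -0.025, 0.594, 0.034]
contact_force: [0.2, 0.3, -3.3]
finger_gap: 29.1
t 16.55 p [ 504.1 -244.   223.8] F [ 0.2  0.3 -3.3] gap 29.1 J [-0.71 -0.04  1.68  0.22  1.3  -2.4 ]
R [[0.291, -0.085, 0.953], [0.025, 0.996, 0.081], [-0.956, 0.0, 0.292]]
[ 29.93556653 -15.28193131 248.16778833]
1 x [-0.056, -0.049, 0.015] [-0.062, 0.082, 0.03]
```

View pics/c6.png

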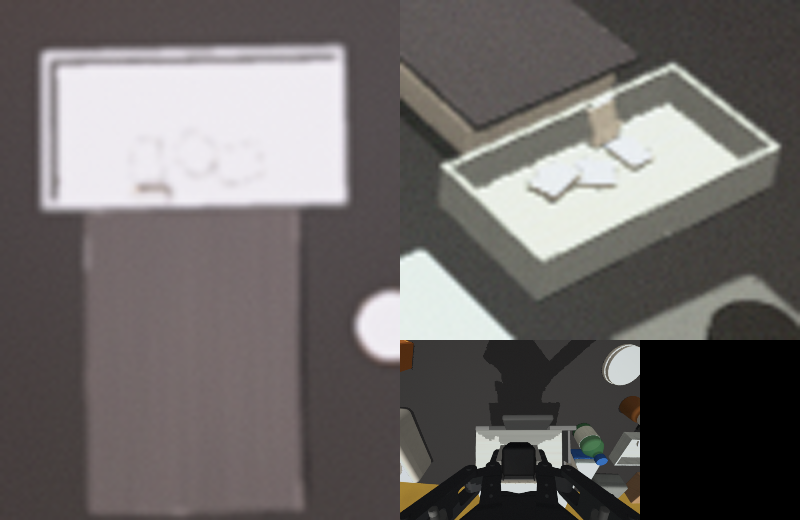

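Last picture: the platform is clear, and three bits lie flat in the tray at top-crop (147,157), (196,155) and (241,163). The fourth stands on edge inside the near wall, at top-crop (150,187) and scene-crop (605,120). I'll triangulate its height.

```bash
python3 - <<'E'
from h import *
d=dict(np.load("top3.npz"));e=dict(np.load("scene6.npz"))
T=edge+PB@np.array([60,0,-55])
for a,b in [((152,188),(605,102)),((152,188),(605,120))]:
    p,r=tri(d,(a[0]/4+199.6,a[1]/4+179.6),e,((b[0]-400)/4+359.6,b[1]/4+224.6)); print(p.round(1),r.round(1),(PB.T@(p-T)).round(1))
C=onplane(d,[(42/4+199.6,50/4+179.6),(344/4+199.6,46/4+179.6),(346/4+199.6,205/4+179.6),(42/4+199.6,210/4+179.6)],40); print(C.round(0)[:,:2].tolist(),C.mean(0))
B=binB(.68); Rt=axes(YB,.30)
rows(piv+B@np.array([31,-12,60]),Rt,8)
E
```

```text
[621.  262.3  46. ] 1.6 [-38.8  32.5  41. ]
[622.5 264.4  27.9] 2.8 [-37.2  34.6  22.9]
[[727.0, 351.0], [735.0, 119.0], [612.0, 115.0], [603.0, 347.0]] [669.43226444 233.09917868  40.        ]
8 x [-0.003, -0.007, 0.0] [0.546, 0.001, 0.219]
```

The fourth bit's centre is about 23 mm above the tray floor and well inside the outline, so step 4 is met. Now inserting the scraper.

```bash
python3 -m crank '[[-0.003,-0.007,0,0.546,0,0.219,1],[-0.003,-0.007,0,0.546,0,0.219,1],[-0.003,-0.007,0,0.546,0,0.219,1],[-0.003,-0.007,0,0.546,0,0.219,1],[-0.003,-0.007,0,0.546,0,0.219,1]]'
python3 -m crank '[[-0.003,-0.007,0,0.546,0,0.219,1],[-0.003,-0.007,0,0.546,0,0.219,1],[-0.003,-0.007,0,0.546,0,0.219,1],[0,0,0,0,0,0,1],[0,0,0,0,0,0,1]]'
python3 - <<'E'
from h import *
st(); B=binB(.68); p,R,_=pose(); print(B.T@(p-piv)); rows(piv+B@np.array([29,-12,54]),axes(YB,.30),2)
E
```

```text
clock: 17.2
eef_pos: [579.5, -232.9, 132.8]
eef_rot: [0.804, -0.027, 0.593, 0.036]
contact_force: [-0.0, 0.1, -2.2]
finger_gap: 29.1
clock: 17.7
eef_pos: [623.0, -229.2, 78.5]
eef_rot: [0.804, -0.027, 0.593, 0.037]
contact_force: [0.3, 0.1, -1.5]
finger_gap: 29.0
t 17.7 p [ 623.  -229.2   78.5] F [ 0.3  0.1 -1.5] gap 29.0 J [-0.56  0.27  1.64  0.21  1.   -2.31]
R [[0.294, -0.091, 0.951], [0.027, 0.996, 0.087], [-0.955, -0.0, 0.296]]
[ 31.65116391 -11.10373887  59.87862773]
2 x [0.018, 0.0, -0.002] [0.081, -0.011, -0.004]
```

```bash
python3 -m crank '[[0,0,0,0.081,0,-0.004,1],[0,0,0,0.081,0,-0.004,1],[0,0,0,0,0,0,1]]'
python3 -m crank '[[0,0,0,0,0,0,0.2],[0,0,0,0,0,0,-0.1],[0,0,0,0,0,0,-0.35],[0,0,0,0,0,0,-0.35],[0,0,0,0,0,0,-0.35]]'
python3 -m crank '[[0,0,0,-0.3,0,0,-0.35],[0,0,0,-0.5,0,0,-0.35],[0,0,0,-0.8,0,0,-0.35],[0,0,0,-0.9,0,0,-0.35],[0,0,0,-0.9,0,0,-0.35],[0,0,0,-0.5,0,0,-0.35]]'
python3 - <<'E'
from h import *
st(); d=snap("wrist","w4"); B=binB(.68)
print("pred posttop",project(d,[piv+B@np.array([x,-12,96]) for x in (30,36)]).round(0).tolist())
hsv=cv2.cvtColor(d["frame"],cv2.COLOR_RGB2GRAY)
m=((hsv<55)).astype(np.uint8); 
n,l,s,c=cv2.connectedComponentsWithStats(m)
for i in range(1,n):
    if s[i][4]>500: print(s[i],c[i].round(0))
w=(hsv>150).astype(np.uint8); n,l,s,c=cv2.connectedComponentsWithStats(w)
for i in range(1,n):
    if s[i][4]>1500: print("W",s[i],c[i].round(0))
E
```

```text
clock: 18.0
eef_pos: [624.2, -230.2, 72.4]
eef_rot: [0.804, -0.027, 0.592, 0.036]
contact_force: [-0.1, 0.5, -2.3]
finger_gap: 29.2
clock: 18.5
eef_pos: [624.4, -230.2, 72.4]
eef_rot: [0.804, -0.027, 0.592, 0.036]
contact_force: [0.3, -0.1, -0.0]
finger_gap: 57.8
clock: 19.1
eef_pos: [578.0, -234.5, 225.6]
eef_rot: [0.805, -0.028, 0.591, 0.035]
contact_force: [-0.0, -0.3, 0.5]
finger_gap: 57.8
t 19.1 p [ 578.  -234.5  225.6] F [-0.  -0.3  0.5] gap 57.8 J [-0.61  0.08  1.55  0.2   1.27 -2.31]
R [[0.298, -0.089, 0.95], [0.023, 0.996, 0.086], [-0.954, -0.004, 0.299]]
pred posttop [[316.0, 202.0], [316.0, 210.0]]
[  224     0   273    77 13320] [342.  32.]
[ 613   78   27   59 1104] [628. 109.]
[ 227   91   47   38 1519] [249. 110.]
[408  91  34  38 840] [427. 111.]
[   0  117   70  171 1304] [ 32. 200.]
[ 218  144  228   35 4863] [327. 157.]
[    0   155   640   325 73086] [328. 387.]
[ 299  187   38   37 1360] [317. 205.]
[542 237  45  32 558] [560. 248.]
[485 245  65  24 964] [514. 257.]
W [ 255  180  126   62 6262] [317. 212.]
W [ 431  280  127   71 4548] [502. 315.]
W [  237   318   160    95 12724] [317. 363.]
```

Numerically the post top is at (317,205), predicted (316,202), so the scraper stands in the bin. Next is closing with shut fingers from the front.

```bash
python3 - <<'E'
from h import *
B=binB(0); R=axes(YB,0); W=lambda x,z:piv+B@np.array([x,0,z-12])
P=[W(-185,240),W(-185,123),W(-160,123.5),W(-123,153.6),W(-80,174.5),W(-36,185)]
rows(P[0],R,6)
for a,b,n in zip(P,P[1:],(5,3,4,4,4)): rows(b,R,n,a,R)
E
```

```text
6 x [0.003, 0.731, 0.013] [-0.143, 0.054, -0.513]
5 x [0.0, 0.0, 0.0] [0.585, 0.0, 0.0]
3 x [0.0, 0.0, 0.0] [-0.004, -0.0, 0.208]
4 x [0.0, 0.0, 0.0] [-0.188, -0.0, 0.231]
4 x [0.0, 0.0, 0.0] [-0.131, -0.0, 0.269]
4 x [0.0, 0.0, 0.0] [-0.066, 0.0, 0.275]
```

```bash
python3 -m crank '[[0.003,0.731,0.013,-0.143,0.054,-0.513,1],[0.003,0.731,0.013,-0.143,0.054,-0.513,1],[0.003,0.731,0.013,-0.143,0.054,-0.513,1],[0.003,0.731,0.013,-0.143,0.054,-0.513,1],[0.003,0.731,0.013,-0.143,0.054,-0.513,1],[0.003,0.731,0.013,-0.143,0.054,-0.513,1],[0,0,0,0,0,0,1]]'
python3 -m crank '[[0,0,0,0.585,0,0,1],[0,0,0,0.585,0,0,1],[0,0,0,0.585,0,0,1],[0,0,0,0.585,0,0,1],[0,0,0,0.585,0,0,1],[0,0,0,0,0,0.208,1],[0,0,0,0,0,0.208,1],[0,0,0,0,0,0.208,1]]'
python3 -m crank '[[0,0,0,-0.188,0,0.231,1],[0,0,0,-0.188,0,0.231,1],[0,0,0,-0.188,0,0.231,1],[0,0,0,-0.188,0,0.231,1]]'
python3 - <<'E'
from h import *
st(); p,R,_=pose(); print(binB(0).T@(p-piv)); rows(piv+binB(0)@np.array([-80,0,162.5]),axes(YB),4)
E
```

```text
clock: 19.85
eef_pos: [450.2, -232.7, 235.1]
eef_rot: [0.704, -0.03, 0.708, 0.033]
contact_force: [1.1, -0.3, 0.1]
finger_gap: 0.4
clock: 20.65
eef_pos: [476.7, -230.3, 118.2]
eef_rot: [0.705, -0.03, 0.708, 0.033]
contact_force: [-2.9, -0.8, 2.2]
finger_gap: -0.2
clock: 21.05
eef_pos: [513.2, -226.8, 147.7]
eef_rot: [0.705, -0.03, 0.708, 0.033]
contact_force: [-0.8, -0.9, -0.8]
finger_gap: 0.2
t 21.05 p [ 513.2 -226.8  147.7] F [-0.8 -0.9 -0.8] gap 0.2 J [-0.55  0.17  1.59  0.    1.39 -2.21]
R [[-0.005, -0.089, 0.996], [0.004, 0.996, 0.089], [-1.0, 0.004, -0.004]]
[-122.19158567    1.10906578  135.72863971]
4 x [0.002, -0.016, -0.015] [-0.168, -0.007, 0.263]
```

```bash
python3 -m crank '[[0,0,0,-0.168,0,0.263,1],[0,0,0,-0.168,0,0.263,1],[0,0,0,-0.168,0,0.263,1],[0,0,0,-0.168,0,0.263,1]]'
python3 -m crank '[[0,0,0,-0.066,0,0.275,1],[0,0,0,-0.066,0,0.275,1],[0,0,0,-0.066,0,0.275,1]]'
python3 -m crank '[[0,0,0,-0.05,0,0.2,1],[0,0,0,0,0,0,1]]'
python3 - <<'E'
from h import *
st(); p,R,_=pose(); print(binB(0).T@(p-piv))
E
```

```text
clock: 21.45
eef_pos: [555.2, -223.0, 174.1]
eef_rot: [0.705, -0.03, 0.708, 0.033]
contact_force: [-1.1, 0.9, -1.5]
finger_gap: -0.5
clock: 21.75
eef_pos: [588.1, -220.1, 181.2]
eef_rot: [0.705, -0.03, 0.708, 0.033]
contact_force: [-0.2, 0.7, -0.8]
finger_gap: -0.0
clock: 21.95
eef_pos: [595.6, -219.4, 182.6]
eef_rot: [0.704, -0.03, 0.709, 0.033]
contact_force: [0.9, -0.2, -0.1]
finger_gap: -0.3
t 21.95 p [ 595.6 -219.4  182.6] F [ 0.9 -0.2 -0.1] gap -0.3 J [-0.47  0.3   1.36  0.    1.5  -2.14]
R [[-0.007, -0.09, 0.996], [0.004, 0.996, 0.09], [-1.0, 0.005, -0.007]]
[-39.41433401   1.12475478 170.58317479]
```

Forces are low. I'll keep pushing in small steps until the stop is felt.

```bash
for i in 1; do python3 -m crank '[[0,0,0,0,0,0.1,1],[0,0,0,0,0,0.05,1]]';  python3 -m crank '[[0,0,0,0,0,0.05,1],[0,0,0,0,0,0,1]]'; python3 -m crank '[[0,0,0,0,0,0.05,1],[0,0,0,0,0,0,1]]'; python3 -m crank '[[0,0,0,0,0,0.05,1],[0,0,0,0,0,0,1]]'; done
```

```text
clock: 22.15
eef_pos: [597.0, -219.3, 182.4]
eef_rot: [0.701, -0.029, 0.712, 0.033]
contact_force: [-60.5, 0.2, 16.5]
finger_gap: 0.1
clock: 22.35
eef_pos: [597.1, -219.3, 182.5]
eef_rot: [0.699, -0.029, 0.713, 0.033]
contact_force: [-68.9, 0.7, 18.0]
finger_gap: -0.2
clock: 22.55
eef_pos: [597.3, -219.3, 182.5]
eef_rot: [0.698, -0.028, 0.715, 0.033]
contact_force: [-88.0, 1.6, 24.0]
finger_gap: -0.2
clock: 22.75
eef_pos: [597.5, -219.3, 182.4]
eef_rot: [0.697, -0.028, 0.716, 0.033]
contact_force: [-107.2, 0.7, 30.8]
finger_gap: 0.1
```

Hard stop reached, so the bin is shut. Backing off.

```bash
python3 -m crank '[[0,0,0,0,0,-0.3,1],[0,0,0,0,0,-0.6,1],[0,0,0,-0.5,0,-0.9,1],[0,0,0,-0.9,0,-0.9,1],[0,0,0,-0.9,0,-0.9,1],[0,0,0,-0.5,0,-0.9,1],[0,0,0,0,0,0,1],[0,0,0,0,0,0,1]]'
python3 - <<'E'
from h import *
st(); d=snap("top","top9"); e=snap("scene","scene9")
a=dict(np.load("top0.npz")); s=dict(np.load("scene0.npz"))
df=np.abs(e["frame"].astype(int)-s["frame"]).max(2)
print("tab region scene diff",df[245:300,235:310].mean().round(1),(df[245:300,235:310]>40).sum())
# bystander shift by template matching vs start (top & scene)
for n,(u,v) in dict(petri=(323,294),jar=(298,261),bottle=(334,229),tipbox=(324,184),beaker=(145,292),rack=(508,298),tray=(248,212),cab_front=(402,217)).items():
    t=a["frame"][v-16:v+16,u-18:u+18]; r=cv2.matchTemplate(d["frame"][v-28:v+28,u-30:u+30],t,cv2.TM_CCOEFF_NORMED)
    _,m,_,l=cv2.minMaxLoc(r); print(n,round(m,2),l[0]-12,l[1]-12)
t=s["frame"][245:290,240:300]; r=cv2.matchTemplate(e["frame"][235:300,230:310],t,cv2.TM_CCOEFF_NORMED); _,m,_,l=cv2.minMaxLoc(r); print("tab scene",round(m,2),l[0]-10,l[1]-10)
f=dict(np.load("scene6.npz")); print("tray change",(np.abs(e["frame"].astype(int)-f["frame"]).max(2)[235:300,370:460]>40).sum())
E
```

```text
clock: 23.55
eef_pos: [429.6, -235.1, 295.2]
eef_rot: [0.705, -0.03, 0.708, 0.032]
contact_force: [1.1, -0.4, -0.1]
finger_gap: -0.2
t 23.55 p [ 429.6 -235.1  295.2] F [ 1.1 -0.4 -0.1] gap -0.2 J [-0.66 -0.04  1.51  0.    1.68 -2.32]
R [[-0.004, -0.088, 0.996], [0.003, 0.996, 0.088], [-1.0, 0.003, -0.004]]
tab region scene diff 5.3 0
petri 1.0 0 0
jar 1.0 0 0
bottle 1.0 0 0
tipbox 1.0 0 0
beaker 1.0 0 0
rack 0.97 0 0
tray 0.94 12 -1
cab_front 0.93 -2 1
tab scene 1.0 0 0
tray change 0
```

```bash
python3 -c "
from workcell import bot
print(bot.hand_in())"
```

```text
the job is handed in; nothing more can be done
None
```

The job is done and handed in at about 24 s on the robot's clock. The hand-in gives no verdict.

I hooked the bin out to about 0.68 rad and lifted the scraper by its post. One sweep at about 8 N pushed all four bits off the far edge. I then put the scraper back, pushed the bin to its stop and backed clear.

**What the last checks showed**
- **Platform:** it is clear of bits.
- **Bits:** three lie flat in the tray. The fourth stands on edge inside the near wall, its centre about 23 mm above the tray floor and so below the rim. The tray looked the same in the final scene picture as when I measured them.
- **Scraper:** before the bin was shut, the wrist view showed it standing released in the bin, within a few pixels of where I expected it. I did not see it again after shutting.
- **Bin:** in the scene view the tab matches its starting picture exactly, so the bin is shut.
- **Bystanders:** none of the six shows any shift in the top view.

**What failed or disagreed**
- **Wrist joint:** the last joint reached its limit of -2.81 during the tilt.
- **Final push:** I kept pushing a few steps after the bin met its stop. The wrist force reached about 110 N before I backed off, against a limit of 120 N.
- **Picture matching:** in the top view the tray patch matched 12 pixels off, which I put down to its plain, featureless inside. The cab-front patch matched 2 pixels off.

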